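# Shut and latch the gate of the paint bay

### The job

The little wooden bay for paint jars stands open: take its steel thumb latch by the tab, lift the bar, swing the gate shut with the bar passing over the front lip of the catch, and let the bar down into the slot so that it lies fully down and the gate stays shut. Ease it home by feel, because the catch block is re-clamped each time and is not quite where it was: never push hard on the catch, and leave the jars, pot and dish where they are.

Things in the scene. Friction and masses are not known exactly. Their poses are not given: they have to be found in the camera images.
- bay: Open-topped timber bay, 235 mm deep, 374 mm wide, fixed to the bench; side walls 100, hinge post 150 mm high. Origin at bench level, middle of the gate opening; x points into the bay (away from the robot at yaw 0), y along the shut gate to the hinge, z up. Inside, a rubber stop on a block (at y = -85 mm, 60 mm up) ends the gate's travel.
- gate_hinge (a point): Vertical hinge line of the gate at bench level, at x = 0, y = +160 mm in the bay's frame. It turns with the gate: its -y axis runs along the gate from the hinge to the free end, its -x axis points out of the gate's front face. The gate is a wooden board 260 mm long from the hinge line, 18 mm thick (mid-plane through the hinge line), top edge 132 mm above the bench, 0.8 kg.
- gate (a joint): Gate angle in rad: 0 in line with the bay's y axis, growing as the free end swings out to bay -x. It starts open; the hinge is stiff (1 to 1.5 N at the tab) and the gate stays where it is left. Latched it reads between -0.04 and 0.04, depending on where the catch is clamped; with the bar down in front of the catch's lip it cannot go below 0.06; its stop is at -0.045, behind the catch's slot.
- latch_bar (a joint): Angle of the latch bar in rad: 0 fully down (level, resting on its own stop on the gate, even with the gate open), growing as the free end is lifted, stopped at 0.32. It falls by its own weight (0.2 kg). At about 0.08 it lies on top of a lip of the catch and can slide along it; at 0.12 or more it clears the lips.
- bar_pivot (a point): Pivot of the latch bar, 120 mm along the gate from the hinge line, 16 mm in front of the gate's mid-plane, 115 mm up. The flat steel bar, 8 mm thick, 16 mm high, lies along the gate's front from 20 mm on the hinge side of this pivot to 210 mm beyond it (70 mm past the gate's end). It turns about the level line square to the gate. Axes turn with the bar: -y to its free end, z up.
- thumb_tab (a point): Point to grasp on the thumb tab, an upright steel plate on the bar 95 mm from the pivot towards the free end: 10 mm thick (square to the gate, the axis x of this point), 24 mm wide along the bar, its top 17 mm above this point and the bar's upper edge 37 mm below it. With the bar down the point is 160 mm above the bench and 28 mm above the gate's top edge. It turns with the gate and bar.
- keeper: Keeper plate, 70 x 50 x 4 mm, fixed on the post beside the gate's free end; origin under its middle, 85 mm up, at x = -16, y = -140 mm in the bay's frame, axes as the bay's. On it is clamped the steel catch block: from the front a lip 20 mm thick, the slot, a back lip 20 mm thick, both tops 121 mm up. A raised bar can pass over both lips. The catch takes at most 20 N of push.
- jar_a: Paint jar, 58 mm wide and 85 mm high, standing in the bay. Leave alone. Origin under its base.
- jar_b: A second paint jar, 58 mm wide and 85 mm high, in the bay. Leave alone.
- water_pot: Open white ceramic pot, 80 mm wide and 85 mm high, on the bench beside the bay. Leave alone.
- ink_dish: Shallow white ceramic dish, 110 mm wide and 22 mm high, on the bench on the other side. Leave alone.
- keeper_slot (a point): Middle of the catch's slot, at the height of the lips' tops (121 mm), IF the catch were clamped in its middle setting; axes as the bay's. Its true place is up to 9 mm nearer or farther along x: this differs every time and is not measured. The slot is 12 mm wide, 24 mm deep, open upwards; it crosses the bar 180 mm from the bar's pivot.

How it is judged (in metres and radians):
On the way, in this order (a step that is already met when the one before it is completed fails the run):
1. the latch bar is lifted clear while the gate is still open (value of joint latch_bar above 0.09 rad and value of joint gate above 0.055 rad), for 0.1 s.
2. the gate is brought shut with the bar still raised over the lip (value of joint latch_bar above 0.05 rad and value of joint gate below 0.05 rad), for 0.1 s.
At the end, for the whole second after the job is handed in: The gate is shut (gate angle below 0.05 rad) with the bar fully down in the slot (bar angle below 0.035 rad), both at rest (value of joint gate below 0.05 rad and value of joint latch_bar below 0.035 rad and velocity of joint gate between -0.05 and 0.05 rad/s and velocity of joint latch_bar between -0.05 and 0.05 rad/s); the robot touches nothing.
It fails at once if the catch is pushed with more than 20 N (contact force between keeper and anything else above 20 N).
It fails at once if a jar, the pot or the dish is moved more than 20 mm (distance of any of jar_a, jar_b, water_pot, ink_dish from where it was at the start of the episode above 0.02 m).
It also fails if it takes over 56 s, if anything falls off the work surface, if the arm or the gripper's body presses on something with over 40 N, if the wrist force passes 120 N, or if a joint passes its speed limit or range.

### The arm

A 6-joint arm with a two-finger parallel gripper is mounted at the origin on the work surface. World frame = base frame: x ahead of the robot, y to its left, z up, the work surface at z = 0. Lengths are in mm, angles in degrees, forces in N, time in s.
With the tool pointing down it reaches from about 275 to 775 mm from the base axis. Payload 14.6 kg.
Tool frame: the origin (TCP) lies on the centre line of the jaws, within the pads' length; the fingertips stand 11 mm ahead of it and the grasp point (between the pads) lies 8 mm behind it (arm.nose_length is the distance from the TCP to the fingertips, in mm); x points along the fingers, y is the direction in which the jaws open and shut, and the axes are right-handed (so a half turn about x gives the same grasp; the last joint's range is limited). The gripper opens to 85 mm and grips with 20 to 120 N. Pads are 22 mm wide; open, the fingers measure 114 mm over their backs; the gripper's body (76 mm by 85 mm) begins 54 mm behind the grasp point. The pads swing forward as they close: fully open they stand 13 mm farther back than shut.
Start: joints at [54.242, 15.075, -2.767, 72.158, 0, 81.102], TCP at [237.208, 468.359, 242.278] pointing down, gripper open.
Joint ranges: [-151.79, 151.79], [-50.71, 97.33], [-67.44, 78.34], [-121.81, 120.89], [-77.56, 73.72], [-180, 180]. Speed limits (degrees/s): [108.29, 108.29, 147.25, 159.86, 180, 180].

### API

Orientations are given as a 3x3 rotation matrix whose columns are the frame's x, y, z axes.
In Python, from plant import arm, vision, job gives the robot as it stands. The module is installed in compiled form; this text tells all that it offers.
- The arm moves only by the tool servo_tool, never from a script. Its arguments are lists of equal length, an entry for each row: "travel": the shift along the tool's x, y, z in units of 0.5 m (1.0 is 0.5 m), a list of three; "dr": the turn, a rotation vector about the tool's x, y, z in units of pi rad (1.0 is pi rad), a list of three. In form: {"travel": [[x, y, z], ...], "dr": [[ax, ay, az], ...]}. A call has 1 to 12 rows; each row shifts and turns the commanded pose from where the row before left it, along the tool's axes as they then stand; what a row does not reach is not made up. A row lasts 1/8 s, in which the tool goes at most 62.5 mm and 10.7 degrees, less where a joint would pass 70% of its speed; a pose out of reach is approached as far as the arm can. A call with a number of a shift or a turn outside -1 to 1 is refused whole. A call with a gripper value outside its range is refused whole. "fingers" is the closure, from 0 (fully open) to 1 (shut), set as the call begins (left out, the last holds). The fingers move at their own pace and stop on an object; "squeeze" is the grip in N (left out, the last holds). Time passes only in rows, so rows that do not move let the fingers close. It gives the time, the measured TCP pose, the force and the opening at its end, in the units of the state.
- arm.state(): the state, without advancing time (a new reading comes with each control period).
- vision.capture(name): name is "scene" or "top" or "wrist"; returns the picture (480x640x3 uint8, blue, green, red); there is no depth.
- vision.camera_params(name): a dict with "mtx" (3x3 intrinsics, pixels), "k1" (the pictures are not rectified: a ray, as slopes to the right and down, at radius r is drawn at 1 + k1 r^2 times it, then the intrinsics apply), "R" (3x3) and "t" (3): a world point X has camera coordinates R X + t; the wrist camera has in their place "hand_eye" (4x4, takes a point from camera to tool coordinates, whose origin is the TCP and whose axes are the tool frame's). Camera axes: x right, y down, z forward; pixel columns grow to the right and rows downward; lengths in mm; the calibration is good to about 2 mm. A picture is of the moment at which its call begins: read the wrist's pose just before it. camera_params takes no time and is no camera call.
- job.close_job(): hands the job in, once; it reports no verdict.
The state is a dict: "time": time; "q": joint angles; "qvel": joint speeds; "tau": joint torques, N m; "position": TCP position; "eef_rot": TCP orientation; "contact_force": force on the tool from outside, world axes, zero at the start; "wrist_torque": the same for the moment, N m; "grip_width": opening from 0.0 (shut) to 1.0 (fully open).
Only numpy, scipy, OpenCV 4.12 (cv2) and the standard library are available. Lean on these libraries where they do the work, as an engineer would, in place of code of your own. Each camera call takes 0.05 s, during which the arm holds its last target.

## Working session

There is one attempt and no reset: what is moved stays moved. The work goes in short steps, Python scripts to look and compute and a tool call to move; the robot and the scene stay as the last step left them, time stands still between calls to the robot, and variables do not carry over. Pictures are saved under pics/ and viewed, and the job is handed in when it is done.

Besides the shell and the picture viewer there is one more tool, called after "Request:" in YAML: its name, and indented under it one key for each argument. servo_tool: Moves the arm, as the interface text tells. Shifts and turns lie within -1 to 1; 1 stands for 0.5 m of shift or pi rad of turn. Its arguments: {"type":"object","properties":{"travel":{"type":"array"},"dr":{"type":"array"},"fingers":{"type":"number"},"squeeze":{"type":"number"}},"required":["travel","dr"]}

```bash
mkdir -p pics
python3 - <<'E'
from plant import arm, vision, job
import cv2
for n in ("scene","top","wrist"):
    cv2.imwrite(f"pics/{n}0.png",vision.capture(n)); p=vision.camera_params(n)
    print(n,{k:(v.tolist() if hasattr(v,'tolist') else v) for k,v in p.items()})
print(arm.state(), arm.nose_length)
E
```

```text
scene {'mtx': [[504.75107253329094, 0.0, 317.9845233778615], [0.0, 504.75107253329094, 241.37252058514056], [0.0, 0.0, 1.0]], 'k1': -0.12210050674927407, 'R': [[-0.7149991700717572, 0.6991249973712308, -0.0006518031719674229], [0.5783091980467829, 0.5909157530328414, -0.5624740387538936], [-0.3928545001030091, -0.4025454146656081, -0.8268146895650246]], 't': [367.2652577545952, -283.4746731297549, 1684.5939436642323]}
top {'mtx': [[437.59143459411376, 0.0, 316.7942400494032], [0.0, 437.59143459411376, 238.92967225360388], [0.0, 0.0, 1.0]], 'k1': 0.036347980969468154, 'R': [[0.025151653279275862, -0.9996631955893467, -0.006394507128334307], [-0.982313227963531, -0.023526874618627593, -0.18576115939169702], [0.1855481514464296, 0.010953609212246161, -0.9825741203288626]], 't': [20.386018528294127, 574.8051735584063, 1200.6129039303778]}
wrist {'mtx': [[380.70812395412815, 0.0, 320.984704313228], [0.0, 380.70812395412815, 239.42757023614968], [0.0, 0.0, 1.0]], 'k1': 0.01603062776827016, 'hand_eye': [[-0.0001825501098086331, -0.32686145381919407, 0.9450722494511518, -132.13366084280938],
[... 287 characters left out ...]
9e+01,
        1.01740554e-03,  8.11003160e+01]), 'qvel': array([-0.04882639, -0.14472747,  0.05832482,  0.05563492, -0.00530943,
       -0.07089743]), 'tau': array([ 2.29481055e-03, -6.37823868e+01,  3.84647548e+01,  1.06245495e-02,
       -1.36420331e-04,  2.66818580e-05]), 'position': array([237.10257119, 468.19783074, 241.94583391]), 'eef_rot': array([[-4.79551873e-04,  4.51810261e-01,  8.92113926e-01],
       [-6.35518742e-04,  8.92113711e-01, -4.51810494e-01],
       [-9.99999683e-01, -7.83621689e-04, -1.40680912e-04]]), 'contact_force': array([ 0.52348764, -0.26729709,  0.05940493]), 'wrist_torque': array([ 0.02549033, -0.02876564,  0.02140236]), 'grip_width': 0.9986248377130661} 11.0
```

View pics/scene0.png

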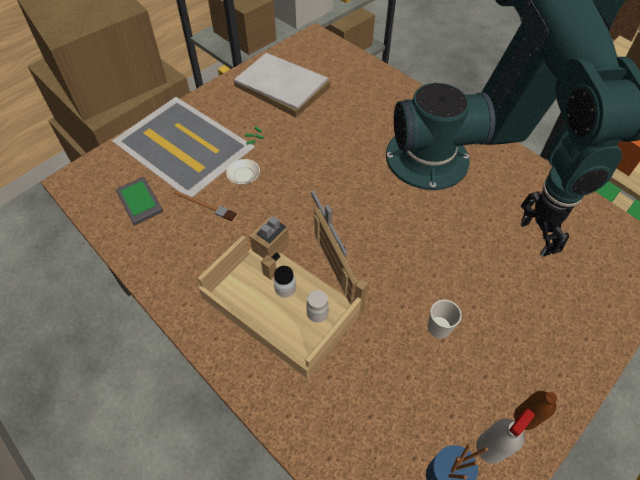

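View pics/top0.png

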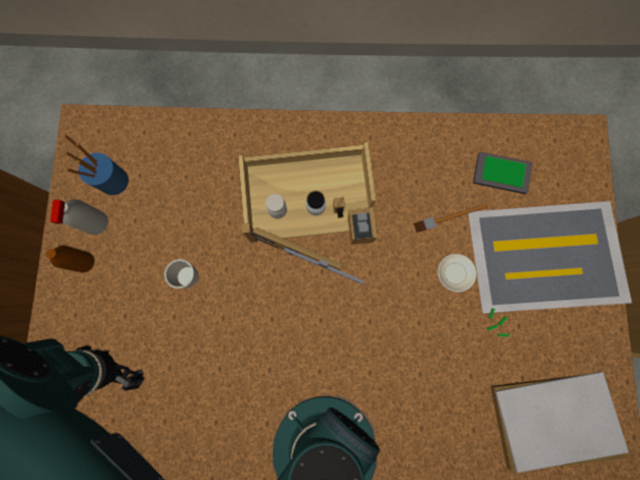

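View pics/wrist0.png

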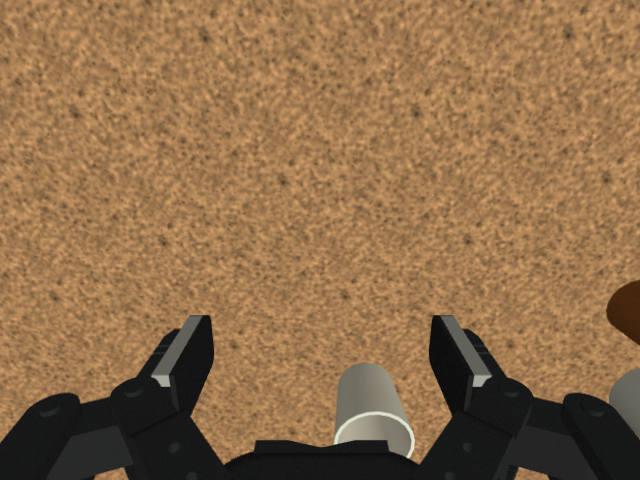

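The scene view shows the bay around (280,310), the gate open with its bar running from about (355,285) to (313,195), and the keeper at about (270,230). In the top view, the hinge post is at about (250,235), the bar's free end at about (362,282), and the catch at about (362,225). I'll zoom in next.

Run:
```python
import cv2
a=cv2.imread("pics/top0.png")[135:300,230:395]; cv2.imwrite("pics/topz.png",cv2.resize(a,(594,594),interpolation=cv2.INTER_CUBIC))
a=cv2.imread("pics/scene0.png")[180:380,190:390]; cv2.imwrite("pics/scenez.png",cv2.resize(a,(600,600),interpolation=cv2.INTER_CUBIC))
```

```text
(no output)
```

View pics/topz.png

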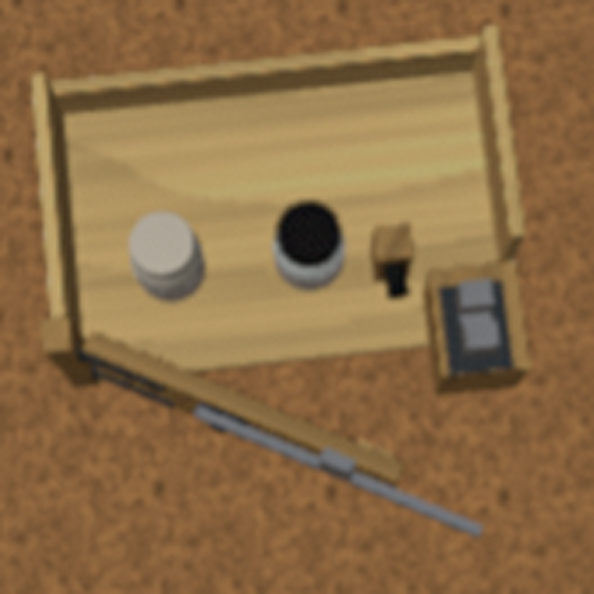

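View pics/scenez.png

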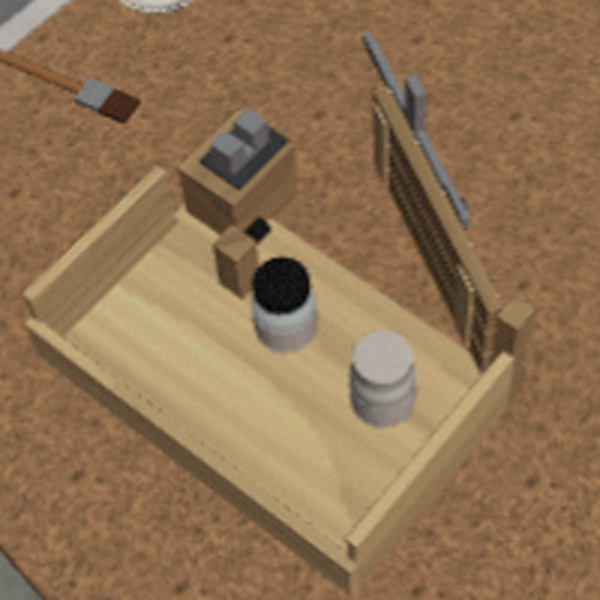

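```bash
cat > h.py <<'E'
import numpy as np, cv2
from plant import arm, vision, job
P={n:vision.camera_params(n) for n in("scene","top")}
def ray(n,uv,wp=None):
    p=P.get(n) or vision.camera_params(n)
    d=np.array([p['k1'],0,0,0,0.])
    x=cv2.undistortPoints(np.array([[uv]],float),np.array(p['mtx']),d,None,None)[0,0]
    v=np.array([x[0],x[1],1.])
    if n=="wrist":
        H=np.array(p['hand_eye']);R,t=wp
        return R@H[:3,3]+t, R@H[:3,:3]@v
    R=np.array(p['R']);t=np.array(p['t']); return -R.T@t, R.T@v
def at(n,uv,z,wp=None):
    o,v=ray(n,uv,wp); return o+v*(z-o[2])/v[2]
def proj(n,X):
    p=P[n]; X=np.array(p['R'])@X+np.array(p['t']); s=X[:2]/X[2]; s=s*(1+p['k1']*(s@s)); m=np.array(p['mtx']); return m[:2,:2]@s+m[:2,2]
def two(a,ua,b,ub,wp=None):
    o,v=ray(a,ua,wp);q,w=ray(b,ub,wp)
    s=np.linalg.lstsq(np.c_[v,-w],q-o,rcond=None)[0]; A=o+s[0]*v;B=q+s[1]*w
    return (A+B)/2,np.linalg.norm(A-B)
E
python3 - <<'E'
from h import *
T=lambda u,v:(u/3.6+230-.36,v/3.6+135-.36)
S=lambda u,v:(u/3+190-.33,v/3+180-.33)
np.set_printoptions(precision=1,suppress=True)
for nm,uv,z in [("BL",(35,76),100),("BR",(495,27),100),("FR",(521,245),100),("lipback",(477,291),121),("lipfront",(480,332),121),("bar hinge end",(200,410),123),("bar free",(481,530),123),("tab",(337,462),177),("gate free",(396,472),132),("gate hinge",(93,338),132),("post FL",(45,320),150),("stopblk",(392,240),70)]:
    print(nm,at("top",T(*uv),z))
for nm,a,b in [("tab",(337,462),(415,84)),("bar free",(481,530),(370,37)),("lipfront",(480,332),(250,127)),("lipback",(477,291),(229,148))]:
    print(nm,*two("top",T(*a),"scene",S(*b)))
for nm,uv,z in [("gatefree",(382,95),132),("gate h",(497,320),132),("lipf",(250,127),121),("lipb",(229,148),121),("bar free",(370,37),123),("walls TL",(30,300),100),("walls bl",(35,328),100),("w b",(352,550),100)]:
    print("S",nm,at("scene",S(*uv),z))
E
```

```text
BL [802.1 261.4 100. ]
BR [ 851.6 -103.4  100. ]
FR [ 672.5 -124.5  100. ]
lipback [629.7 -88.6 121. ]
lipfront [597.9 -91.1 121. ]
bar hinge end [532.7 118.2 123. ]
bar free [448.1 -92.4 123. ]
tab [488.8  15.1 177. ]
gate free [488.4 -28.8 132. ]
gate hinge [584.  199.7 132. ]
post FL [592.9 233.1 150. ]
stopblk [682.6 -25.4  70. ]
tab [489.6  14.6 174. ] 1.2304931980307758
bar free [447.5 -91.4 113.7] 4.799845581883305
lipfront [599.3 -91.3 111.9] 1.7180796957797893
lipback [630.1 -87.5 113.1] 4.744431651871343
S gatefree [496.9 -20.9 132. ]
S gate h [593.1 214.6 132. ]
S lipf [602.9 -85.  121. ]
S lipb [632.1 -80.6 121. ]
S bar free [451.6 -83.7 123. ]
S walls TL [854.  -92.2 100. ]
S walls bl [867.7 -66.9 100. ]
S w b [809.7 265.9 100. ]
```

The geometry agrees with the sizes given: bar end to tab measures 115 mm, yaw is about 7.7° and the gate is open about 0.52 rad. Next I'll work out a move to above the tab.

```bash
cat >> h.py <<'E'
from scipy.spatial.transform import Rotation as Ro, Slerp
Z=np.array([0,0,1.])
def plan(wps,dig=4):
    """wps list of (pos,R,n)"""
    s=arm.state(); p=s['position'];R=s['eef_rot']; tr=[];dr=[]
    U,_,V=np.linalg.svd(R);R=U@V
    for (q,Q,n) in wps:
        rv=Ro.from_matrix(R.T@Q).as_rotvec()/n; p0=p
        for i in range(n):
            d=(np.array(q)-p0)/n
            t=np.round(R.T@((p0+d*(i+1))-p)/500,dig); r=np.round(rv/np.pi,dig)
            tr.append((t+0).tolist()); dr.append((r+0).tolist())
            p=p+R@t*500; R=R@Ro.from_rotvec(r*np.pi).as_matrix()
    print('{"travel":',tr,',"dr":',dr,'}'); print(p,R.round(3).tolist())
def st():
    s=arm.state(); print(round(s['time'],2),s['position'].round(2),'F',s['contact_force'].round(2),'M',s['wrist_torque'].round(3),'w',round(s['grip_width'],3)); return s
def ori(g,th,yaw):
    """tool orientation for gate angle g, bar angle th"""
    a=yaw-g; gx=np.array([np.cos(a),np.sin(a),0]); free=np.array([np.sin(a),-np.cos(a),0])
    x=-Z; R=np.c_[x,gx,np.cross(x,gx)]
    return R@Ro.from_rotvec([0,-th,0]).as_matrix() if False else Ro.from_rotvec(th*np.cross(free,Z)/1).as_matrix()@R
E
python3 - <<'E'
from h import *
print(ori(.516,.2,np.radians(7.7)).round(3))
plan([([484,20,235],ori(.516,0,np.radians(7.7)),12)])
E
```

```text
[[-0.074  0.928 -0.365]
 [-0.184 -0.372 -0.91 ]
 [-0.98   0.     0.199]]
{"travel": [[0.0012, -0.048, 0.0705], [0.0012, -0.039, 0.0758], [0.0012, -0.0293, 0.0801], [0.0011, -0.0193, 0.0831], [0.0012, -0.0088, 0.0848], [0.0012, 0.0018, 0.0853], [0.0012, 0.0122, 0.0844], [0.0012, 0.0226, 0.0822], [0.0012, 0.0326, 0.0788], [0.0012, 0.042, 0.0742], [0.0011, 0.0509, 0.0685], [0.0012, 0.059, 0.0616]] ,"dr": [[0.0394, 0.0, 0.0], [0.0394, 0.0, 0.0], [0.0394, 0.0, 0.0], [0.0394, 0.0, 0.0], [0.0394, 0.0, 0.0], [0.0394, 0.0, 0.0], [0.0394, 0.0, 0.0], [0.0394, 0.0, 0.0], [0.0394, 0.0, 0.0], [0.0394, 0.0, 0.0], [0.0394, 0.0, 0.0], [0.0394, 0.0, 0.0]] }
[484.01737709  20.00147047 235.01226044] [[-0.0, 0.927, -0.374], [-0.001, -0.374, -0.927], [-1.0, -0.0, 0.001]]
```

Request:
servo_tool:
  travel:
    - [0.001,-0.048,0.07]
    - [0.001,-0.039,0.076]
    - [0.001,-0.029,0.08]
    - [0.001,-0.019,0.083]
    - [0.001,-0.009,0.085]
    - [0.001,0.002,0.085]
    - [0.001,0.012,0.084]
    - [0.001,0.023,0.082]
    - [0.001,0.033,0.079]
    - [0.001,0.042,0.074]
    - [0.001,0.051,0.069]
    - [0.001,0.059,0.062]
  dr:
    - [0.0394,0,0]
    - [0.0394,0,0]
    - [0.0394,0,0]
    - [0.0394,0,0]
    - [0.0394,0,0]
    - [0.0394,0,0]
    - [0.0394,0,0]
    - [0.0394,0,0]
    - [0.0394,0,0]
    - [0.0394,0,0]
    - [0.0394,0,0]
    - [0.0394,0,0]
  fingers: 0.4
  squeeze: 20

```text
time: 1.65
position: [484.7, 19.0, 236.2]
eef_rot: [[-0.0, 0.926, -0.378], [0.0, -0.378, -0.926], [-1.0, -0.0, 0.0]]
contact_force: [0.5, 1.0, 0.7]
grip_width: 0.598
```

Request:
servo_tool:
  travel:
    - [0,0,0]
  dr:
    - [0,0,0]

```text
time: 1.78
position: [485.2, 18.4, 235.7]
eef_rot: [[-0.001, 0.926, -0.378], [-0.0, -0.378, -0.926], [-1.0, -0.0, 0.0]]
contact_force: [-0.5, 0.1, 0.1]
grip_width: 0.599
```

Run:
```python
from h import *
s=st(); print(s['eef_rot'].round(3))
import pickle
cv2.imwrite("pics/w1.png",vision.capture("wrist")); pickle.dump((s['eef_rot'],s['position']),open("w1.pkl","wb"))
```

```text
1.77 [485.2   18.39 235.75] F [-0.54  0.09  0.06] M [ 0.074  0.029 -0.011] w 0.599
[[-0.001  0.926 -0.378]
 [-0.    -0.378 -0.926]
 [-1.    -0.     0.   ]]
```

View pics/w1.png

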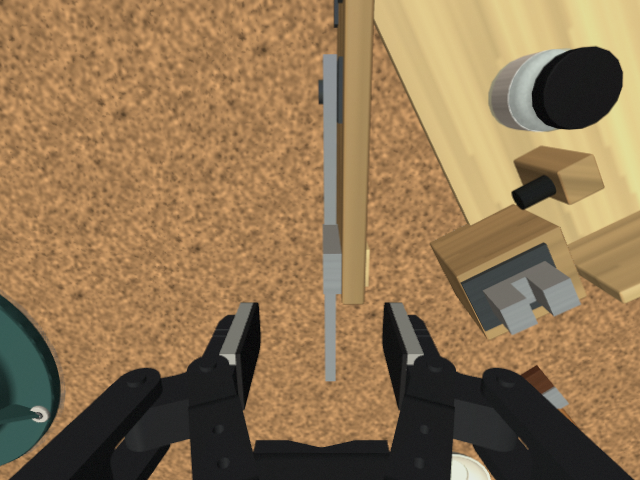

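The wrist view shows the bar vertical at column ~330 (rows 56–381), the tab top at about (332,272), the gate end at row 303 and the two catch lips near (512,308) and (550,290).

Run:
```python
from h import *
a=cv2.imread("pics/w1.png")
b=cv2.resize(a[220:360,450:610],(640,560),interpolation=cv2.INTER_CUBIC);cv2.imwrite("pics/w1z.png",b)
b=cv2.resize(a[200:400,290:390],(400,600)[:1]+(800,)if 0 else (300,600),interpolation=cv2.INTER_CUBIC);cv2.imwrite("pics/w1y.png",b)
import pickle; wp=pickle.load(open("w1.pkl","rb"))
for n,uv,z in [("tab",(332.5,272),177),("barfree",(330,381),123),("barh",(330,56),123),("gate free L",(342,303),132),("gate free R",(365,303),132)]: print(n,at("wrist",uv,z,wp).round(1))
print(two("top",(337/3.6+229.64,462/3.6+134.64),"wrist",(332.5,272),wp))
```

```text
tab [490.8  16.4 177. ]
barfree [447.6 -91.8 123. ]
barh [532.5 121.4 123. ]
gate free L [482.1 -27.  132. ]
gate free R [496.9 -33.1 132. ]
(array([489.82174767,  14.78071588, 172.56734401]), np.float64(0.9732904875346949))
```

View pics/w1z.png

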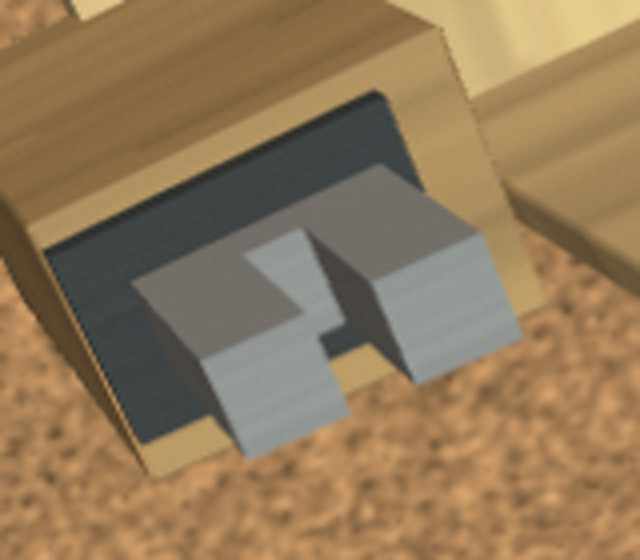

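View pics/w1y.png

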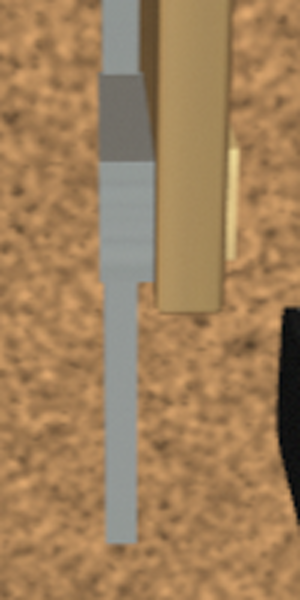

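Run:
```python
from h import *
import pickle; wp=pickle.load(open("w1.pkl","rb"))
np.set_printoptions(precision=1,suppress=True)
Y=lambda u,v:(u/3+290-.33,v/3+200-.33); W=lambda u,v:(u/4+450-.38,v/4+220-.38)
A=lambda uv,z:at("wrist",uv,z,wp)
t=[A(Y(*c),177) for c in((99,160),(155,160),(155,283),(99,283))]; print("tab",np.array(t),np.mean(t,0),np.linalg.norm(t[1]-t[0]),np.linalg.norm(t[2]-t[1]))
L=[A(W(*c),121) for c in((205,358),(248,458),(350,410),(375,280),(483,233),(415,385),(522,338))]
for a in L: print(a)
fe=A(Y(121,543),123); he=A((330,56),123); d=(fe-he);print(fe,he,np.linalg.norm(d)); d/=np.linalg.norm(d); print("bar dir deg from -y",np.degrees(np.arctan2(d[0],-d[1])))
# keeper direction
for a,b in((0,2),(1,2),(3,4),(5,6),(1,6)):
  v=L[b]-L[a];print(a,b,np.linalg.norm(v),np.degrees(np.arctan2(v[1],v[0])))
for a,b in((0,1),(3,5),(4,6)):
  v=L[b]-L[a];print(a,b,np.linalg.norm(v),np.degrees(np.arctan2(v[0],-v[1])))
```

```text
tab [[490.   28.7 177. ]
 [499.3  24.9 177. ]
 [490.5   2.1 177. ]
 [480.8   6.  177. ]] [490.2  15.4 177. ] 10.023429907778237 24.500564455177074
[586. -81. 121.]
[ 588.4 -104.7  121. ]
[ 608.  -101.5  121. ]
[617.7 -76.8 121. ]
[637.  -74.7 121. ]
[ 620.  -100.7  121. ]
[639.6 -98.2 121. ]
[447.7 -91.5 123. ] [532.5 121.4 123. ] 229.20445897988674
bar dir deg from -y -21.716407854658005
0 2 30.103819464761344 -43.01665965426487
1 2 19.873149951609133 9.070724804526561
3 4 19.441750713356544 6.2128149866688
5 6 19.764083640387142 7.326804055701415
1 6 51.641078007502415 7.187723840947647
0 1 23.79017534474129 5.755934337237979
3 5 24.03911503871526 5.652835741718614
4 6 23.653870395703315 6.41545016809
```

The catch measures 20 mm lips, a 12 mm slot and 300 mm from the hinge, all as given. Now I'll descend onto the tab and grip it.

Request:
servo_tool:
  travel:
    - [0.03,0.0115,0.002]
    - [0.035,0,0]
    - [0.035,0,0]
    - [0.035,0,0]
    - [0.0285,0,0]
    - [0,0,0]
  dr:
    - [-0.003,0,0]
    - [0,0,0]
    - [0,0,0]
    - [0,0,0]
    - [0,0,0]
    - [0,0,0]

```text
time: 2.58
position: [488.2, 18.2, 153.3]
eef_rot: [[-0.002, 0.932, -0.363], [0.0, -0.363, -0.932], [-1.0, -0.002, 0.0]]
contact_force: [0.1, 0.9, 0.3]
grip_width: 0.6
```

Request:
servo_tool:
  travel:
    - [0,0,0]
    - [0,0,0]
    - [0,0,0]
    - [0,0,0]
    - [0,0,0]
    - [0,0,0]
  dr:
    - [0,0,0]
    - [0,0,0]
    - [0,0,0]
    - [0,0,0]
    - [0,0,0]
    - [0,0,0]
  fingers: 1
  squeeze: 25

```text
time: 3.32
position: [489.7, 17.3, 155.0]
eef_rot: [[0.001, 0.931, -0.365], [0.0, -0.365, -0.931], [-1.0, 0.001, -0.001]]
contact_force: [0.5, 1.6, 6.3]
grip_width: 0.112
```

Run:
```python
from h import *
s=st(); print(s['eef_rot'].round(3))
cv2.imwrite("pics/w2.png",vision.capture("wrist"))
```

```text
3.33 [489.68  17.31 154.98] F [0.51 1.63 6.27] M [ 0.202 -0.122 -0.329] w 0.112
[[ 0.001  0.931 -0.365]
 [ 0.    -0.365 -0.931]
 [-1.     0.001 -0.001]]
```

View pics/w2.png

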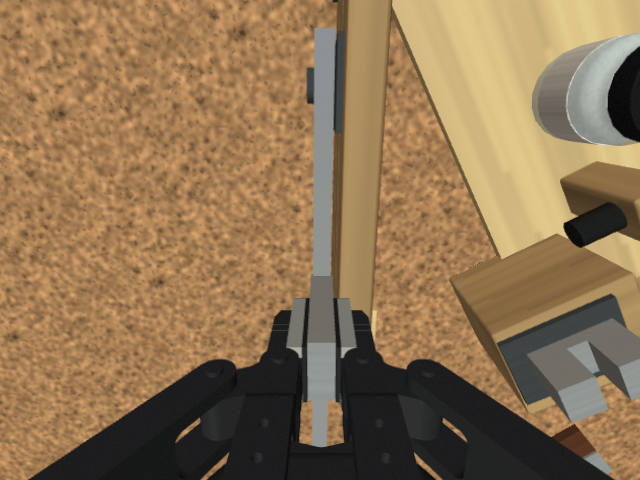

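```bash
cat >> h.py <<'E'
HX=np.array([584.7,209.3,0]); 
def dirs(al): # al deg from -y toward +x
    a=np.radians(al); return np.array([np.sin(a),-np.cos(a),0]),np.array([np.cos(a),np.sin(a),0])
def pivot(al):
    f,g=dirs(al); return HX+120*f-16*g+115*Z
def pose(al,th,up=-6.0,al_off=0.0):
    """TCP pose holding the tab: up= TCP relative to tab point along tab"""
    f,g=dirs(al); c,s=np.cos(th),np.sin(th)
    f2=f*c+Z*s; u2=Z*c-f*s
    return pivot(al)+(95+al_off)*f2+(45+up)*u2, np.c_[-u2,g,f2]
def arc(al0,th0,al1,th1,n,k=1,**kw):
    w=[]
    for i in range(1,n+1):
        a=al0+(al1-al0)*i/n; t=th0+(th1-th0)*i/n
        p,R=pose(a,t,**kw); w.append((p,R,k))
    return w
E
python3 - <<'E'
from h import *
p,R=pose(-21.5,0);print(p,R.round(3))
plan(arc(-21.5,0,-21.5,.2,8,al_off=-2))
E
```

```text
[491.01555517  15.12424251 154.        ] [[-0.     0.93  -0.367]
 [-0.    -0.367 -0.93 ]
 [-1.     0.     0.   ]]
{"travel": [[-0.0027, 0.0041, -0.0029], [-0.0046, 0.0, -0.002], [-0.0046, 0.0, -0.002], [-0.0046, 0.0, -0.002], [-0.0047, 0.0, -0.002], [-0.0046, 0.0, -0.002], [-0.0046, 0.0, -0.002], [-0.0046, 0.0, -0.002]] ,"dr": [[0.0004, -0.0081, -0.0003], [0.0, -0.008, 0.0], [0.0, -0.0079, 0.0], [0.0, -0.008, 0.0], [0.0, -0.008, 0.0], [0.0, -0.0079, 0.0], [0.0, -0.008, 0.0], [0.0, -0.0079, 0.0]] }
[495.25866169  25.91371094 171.68079647] [[-0.073, 0.93, -0.359], [-0.185, -0.367, -0.912], [-0.98, 0.0, 0.199]]
```

Request:
servo_tool:
  travel:
    - [-0.006,0,-0.002]
    - [-0.0046,0,-0.002]
    - [-0.0046,0,-0.002]
    - [-0.0046,0,-0.002]
    - [-0.0046,0,-0.002]
    - [-0.0046,0,-0.002]
    - [-0.0046,0,-0.002]
    - [-0.0046,0,-0.002]
    - [-0.002,0,0]
    - [0,0,0]
  dr:
    - [0,-0.008,0]
    - [0,-0.008,0]
    - [0,-0.008,0]
    - [0,-0.008,0]
    - [0,-0.008,0]
    - [0,-0.008,0]
    - [0,-0.008,0]
    - [0,-0.008,0]
    - [0,0,0]
    - [0,0,0]

```text
time: 4.62
position: [493.0, 27.0, 173.3]
eef_rot: [[-0.073, 0.931, -0.357], [-0.186, -0.365, -0.912], [-0.98, -0.001, 0.2]]
contact_force: [6.1, 5.3, -10.3]
grip_width: 0.111
```

Run:
```python
from h import *
s=st(); print(s['eef_rot'].round(3))
cv2.imwrite("pics/w3.png",vision.capture("wrist"))
p,R=pose(-21.5,.2,al_off=-2);print(p)
```

```text
4.62 [492.99  27.   173.33] F [  6.09   5.31 -10.29] M [ 1.143 -1.128 -0.25 ] w 0.111
[[-0.073  0.931 -0.357]
 [-0.186 -0.365 -0.912]
 [-0.98  -0.001  0.2  ]]
[495.26767021  25.91886541 171.6988443 ]
```

View pics/w3.png

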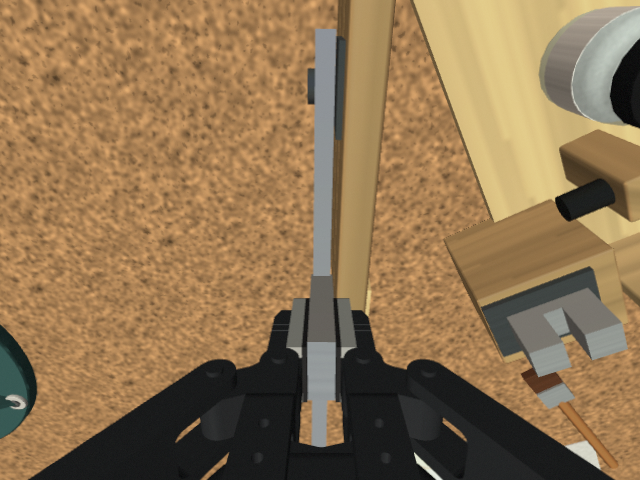

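Bar is lifted about 0.2 rad, with the grip rigid. Now swing, in two stages.

Run:
```python
from h import *
plan(arc(-21.9,.195,4,.18,12,al_off=-2,up=-5.5))
```

```text
{"travel": [[0.0035, 0.0175, 0.001], [0.0004, 0.0154, 0.001], [0.0005, 0.0154, 0.001], [0.0004, 0.0154, 0.001], [0.0004, 0.0154, 0.001], [0.0004, 0.0153, 0.001], [0.0004, 0.0154, 0.001], [0.0004, 0.0154, 0.001], [0.0004, 0.0154, 0.001], [0.0004, 0.0155, 0.001], [0.0004, 0.0154, 0.001], [0.0004, 0.0154, 0.001]] ,"dr": [[-0.009, 0.0023, 0.002], [-0.0118, 0.0004, 0.0023], [-0.0118, 0.0004, 0.0023], [-0.0117, 0.0003, 0.0023], [-0.0118, 0.0004, 0.0022], [-0.0118, 0.0004, 0.0023], [-0.0118, 0.0004, 0.0022], [-0.0118, 0.0004, 0.0022], [-0.0117, 0.0004, 0.0022], [-0.0118, 0.0004, 0.0022], [-0.0118, 0.0004, 0.0022], [-0.0118, 0.0004, 0.0021]] }
[583.00412095   4.23846675 170.50057591] [[0.012, 0.998, 0.069], [-0.179, 0.07, -0.981], [-0.984, -0.0, 0.179]]
```

Request:
servo_tool:
  travel:
    - [0.0035,0.0175,0.001]
    - [0.0004,0.0154,0.001]
    - [0.0004,0.0154,0.001]
    - [0.0004,0.0154,0.001]
    - [0.0004,0.0154,0.001]
    - [0.0004,0.0154,0.001]
    - [0.0004,0.0154,0.001]
    - [0.0004,0.0154,0.001]
    - [0.0004,0.0154,0.001]
    - [0.0004,0.0154,0.001]
    - [0.0004,0.0154,0.001]
    - [0.0004,0.0154,0.001]
  dr:
    - [-0.009,0.002,0.002]
    - [-0.0118,0.0004,0.0022]
    - [-0.0118,0.0004,0.0022]
    - [-0.0118,0.0004,0.0022]
    - [-0.0118,0.0004,0.0022]
    - [-0.0118,0.0004,0.0022]
    - [-0.0118,0.0004,0.0022]
    - [-0.0118,0.0004,0.0022]
    - [-0.0118,0.0004,0.0022]
    - [-0.0118,0.0004,0.0022]
    - [-0.0118,0.0004,0.0022]
    - [-0.0118,0.0004,0.0022]

```text
time: 6.18
position: [582.6, 3.6, 170.9]
eef_rot: [[0.011, 0.997, 0.07], [-0.18, 0.071, -0.981], [-0.984, -0.002, 0.181]]
contact_force: [-1.6, -0.5, -0.5]
grip_width: 0.113
```

Run:
```python
from h import *
import pickle
s=st(); print(s['eef_rot'].round(3))
cv2.imwrite("pics/w4.png",vision.capture("wrist")); pickle.dump((s['eef_rot'],s['position']),open("w4.pkl","wb"))
cv2.imwrite("pics/t4.png",cv2.resize(vision.capture("top")[135:300,230:395],(594,594),interpolation=cv2.INTER_CUBIC))
```

```text
6.17 [582.59   3.63 170.93] F [-1.63 -0.51 -0.51] M [ 0.315  0.056 -0.064] w 0.113
[[ 0.011  0.997  0.07 ]
 [-0.18   0.071 -0.981]
 [-0.984 -0.002  0.181]]
```

View pics/w4.png

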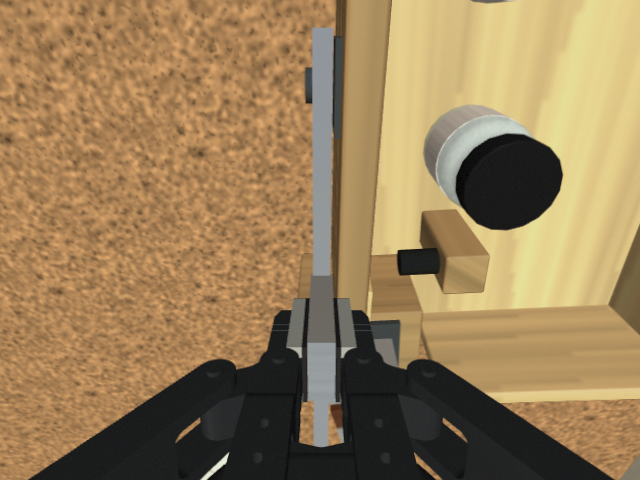

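View pics/t4.png

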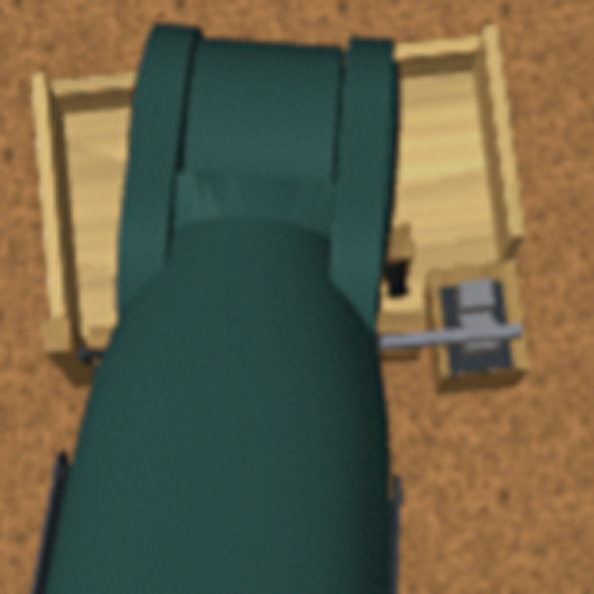

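The bar is over the front lip, raised, with low forces. Continue to the estimated slot centre.

Run:
```python
from h import *
plan(arc(4,.18,8.4,.15,6,al_off=-2,up=-5.5))
```

```text
{"travel": [[0.0016, 0.0053, -0.0006], [0.001, 0.0052, 0.0007], [0.001, 0.0053, 0.0008], [0.001, 0.0053, 0.0007], [0.001, 0.0052, 0.0008], [0.001, 0.0053, 0.0008]] ,"dr": [[-0.0037, 0.002, 0.0011], [-0.004, 0.0016, 0.0007], [-0.004, 0.0016, 0.0007], [-0.0041, 0.0016, 0.0007], [-0.004, 0.0016, 0.0006], [-0.004, 0.0016, 0.0006]] }
[598.97173847   3.10483565 167.93371092] [[0.022, 0.989, 0.144], [-0.148, 0.146, -0.978], [-0.989, -0.0, 0.149]]
```

Request:
servo_tool:
  travel:
    - [0.0013,0.0053,0]
    - [0.001,0.0053,0.0007]
    - [0.001,0.0053,0.0007]
    - [0.001,0.0053,0.0007]
    - [0.001,0.0053,0.0007]
    - [0.001,0.0053,0.0007]
    - [0,0,0]
    - [0,0,0]
  dr:
    - [-0.004,0.0016,0.0007]
    - [-0.004,0.0016,0.0007]
    - [-0.004,0.0016,0.0007]
    - [-0.004,0.0016,0.0007]
    - [-0.004,0.0016,0.0007]
    - [-0.004,0.0016,0.0007]
    - [0,0,0]
    - [0,0,0]

```text
time: 7.28
position: [599.2, 2.6, 168.4]
eef_rot: [[0.022, 0.989, 0.144], [-0.149, 0.146, -0.978], [-0.989, 0.0, 0.151]]
contact_force: [1.3, -5.6, 2.6]
grip_width: 0.112
```

Run:
```python
from h import *
import pickle
s=st(); print(s['eef_rot'].round(3))
a=vision.capture("top"); cv2.imwrite("pics/t5r.png",a)
cv2.imwrite("pics/t5.png",cv2.resize(a[195:255,310:390],(800,600),interpolation=cv2.INTER_CUBIC))
cv2.imwrite("pics/w5.png",vision.capture("wrist"))
```

```text
7.28 [599.2    2.58 168.42] F [ 1.35 -5.57  2.62] M [-0.86  -0.122  0.235] w 0.112
[[ 0.022  0.989  0.144]
 [-0.149  0.146 -0.978]
 [-0.989  0.     0.151]]
```

View pics/t5.png

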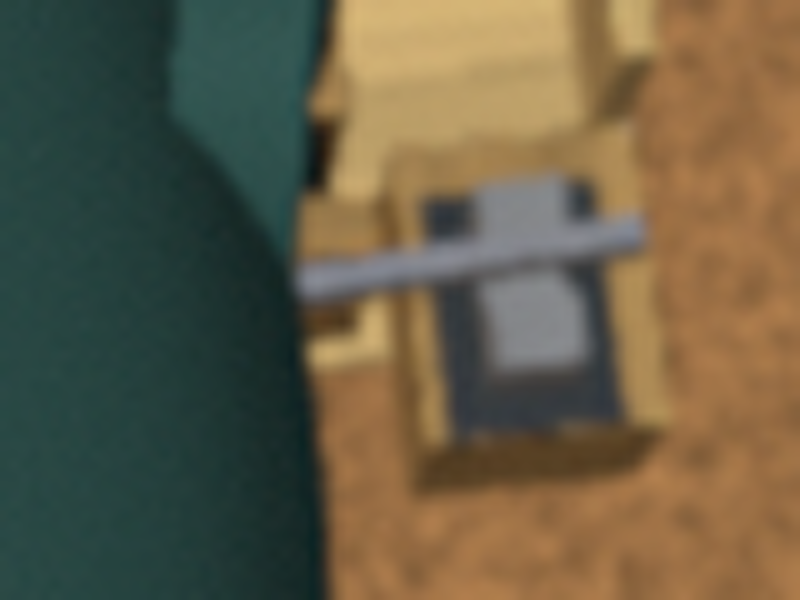

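View pics/w5.png

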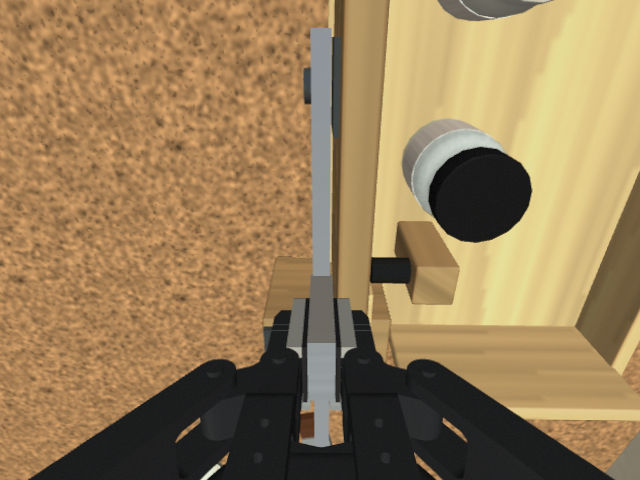

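Run:
```python
from h import *
Q=lambda u,v:(u/10+310-.45,v/10+195-.45)
th=.15
for r,u,v in ((180,527,242),(210,642,232),(122,305,278)):
    z=115+r*np.sin(th)+8; p=at("top",Q(u,v),z); print(r,p.round(1))
    f,g=dirs(8.42); print("  model bar top", (pivot(8.42)+r*(f*np.cos(th)+Z*np.sin(th))+8*Z).round(1))
for u,v in ((490,290),(575,285),(495,370),(588,360),(478,190),(568,180)): print(at("top",Q(u,v),121).round(1))
f,g=dirs(7.2)
print("slot now", at("top",Q(527,242),150).round(1))
```

```text
180 [613.6 -86.3 149.9]
  model bar top [612.5 -87.8 149.9]
210 [ 616.  -116.3  154.4]
  model bar top [ 616.8 -117.2  154.4]
122 [604.4 -27.7 141.2]
  model bar top [604.1 -31.1 141.2]
[606.8 -79.  121. ]
[ 608.8 -102.1  121. ]
[584.6 -80.5 121. ]
[ 588.  -105.7  121. ]
[634.8 -75.5 121. ]
[ 638.2 -100.1  121. ]
slot now [613.6 -86.2 150. ]
```

The bar is within about 1–2 mm of the slot centre, perhaps slightly too far in. I'll back it off slightly and lower slowly.

Run:
```python
from h import *
plan(arc(8.4,.15,8.2,.10,5,al_off=-1,up=-5.5))
```

```text
{"travel": [[0.0027, -0.0006, 0.0015], [0.0019, -0.0003, 0.0008], [0.0018, -0.0003, 0.0008], [0.0019, -0.0003, 0.0007], [0.0019, -0.0003, 0.0008]] ,"dr": [[0.0001, 0.0036, -0.0001], [0.0003, 0.0032, -0.0001], [0.0002, 0.0032, 0.0], [0.0002, 0.0032, 0.0], [0.0002, 0.0032, 0.0]] }
[ 5.98753738e+02 -4.35282660e-01  1.63688653e+02] [[0.014, 0.99, 0.142], [-0.099, 0.143, -0.985], [-0.995, 0.0, 0.1]]
```

Request:
servo_tool:
  travel:
    - [0.0022,-0.0006,0.0015]
    - [0.0019,-0.0003,0.0008]
    - [0.0019,-0.0003,0.0008]
    - [0.0019,-0.0003,0.0008]
    - [0.0019,-0.0003,0.0008]
    - [0,0,0]
    - [0,0,0]
  dr:
    - [0.0002,0.0034,0]
    - [0.0002,0.0032,0]
    - [0.0002,0.0032,0]
    - [0.0002,0.0032,0]
    - [0.0002,0.0032,0]
    - [0,0,0]
    - [0,0,0]

```text
time: 8.25
position: [598.5, -0.2, 163.8]
eef_rot: [[0.015, 0.99, 0.142], [-0.099, 0.143, -0.985], [-0.995, 0.0, 0.1]]
contact_force: [0.7, -5.7, 4.3]
grip_width: 0.112
```

Run:
```python
from h import *
s=st(); print(s['eef_rot'].round(3))
a=vision.capture("top")
cv2.imwrite("pics/t6.png",cv2.resize(a[195:255,310:390],(800,600),interpolation=cv2.INTER_CUBIC))
plan(arc(8.2,.10,8.2,.06,6,al_off=-1,up=-5.5))
```

```text
8.25 [ 5.9855e+02 -1.9000e-01  1.6378e+02] F [ 0.66 -5.69  4.27] M [-0.803 -0.14   0.105] w 0.112
[[ 0.015  0.99   0.142]
 [-0.099  0.143 -0.985]
 [-0.995  0.     0.1  ]]
{"travel": [[0.0014, 0.0004, 0.001], [0.0013, 0.0, 0.0005], [0.0013, 0.0, 0.0006], [0.0012, 0.0, 0.0005], [0.0013, 0.0, 0.0005], [0.0012, 0.0, 0.0005]] ,"dr": [[0.0, 0.0021, -0.0001], [0.0, 0.0021, 0.0], [0.0, 0.0021, 0.0], [0.0, 0.0022, 0.0], [0.0, 0.0021, 0.0], [0.0, 0.0021, 0.0]] }
[599.03975547  -2.26163451 160.07630214] [[0.009, 0.99, 0.142], [-0.059, 0.143, -0.988], [-0.998, 0.0, 0.06]]
```

View pics/t6.png

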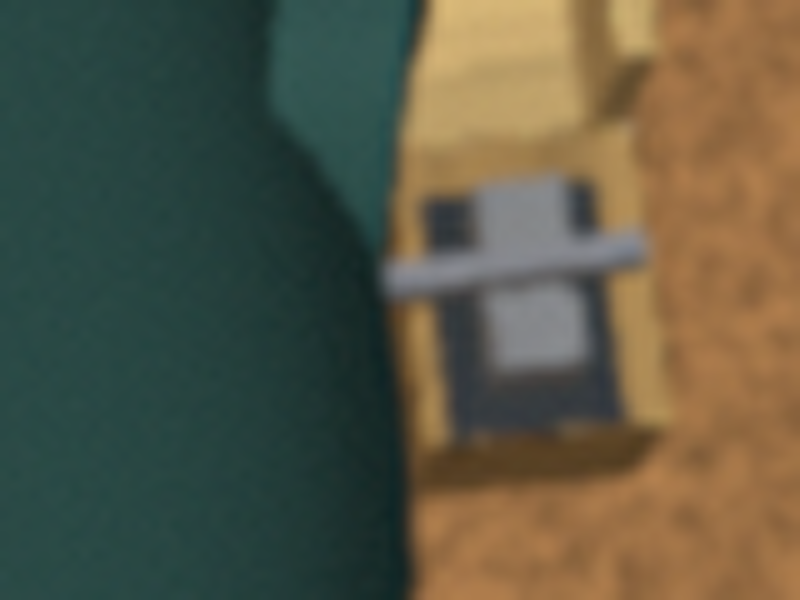

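Request:
servo_tool:
  travel:
    - [0.0012,0,0.001]
    - [0.0012,0,0.0005]
    - [0.0012,0,0.0005]
    - [0,0,0]
  dr:
    - [0,0.0021,0]
    - [0,0.0021,0]
    - [0,0.0021,0]
    - [0,0,0]

```text
time: 8.8
position: [598.6, -1.2, 161.9]
eef_rot: [[0.011, 0.99, 0.142], [-0.079, 0.143, -0.987], [-0.997, 0.0, 0.079]]
contact_force: [1.3, -2.9, 3.5]
grip_width: 0.11
```

Request:
servo_tool:
  travel:
    - [0.0012,0,0.0005]
    - [0,0,0]
  dr:
    - [0,0.0021,0]
    - [0,0,0]

```text
time: 9.05
position: [598.7, -1.5, 161.3]
eef_rot: [[0.011, 0.99, 0.142], [-0.072, 0.143, -0.987], [-0.997, 0.0, 0.073]]
contact_force: [1.4, -4.9, 4.2]
grip_width: 0.113
```

Request:
servo_tool:
  travel:
    - [0.0012,0,0.0005]
    - [0,0,0]
  dr:
    - [0,0.0021,0]
    - [0,0,0]

```text
time: 9.3
position: [598.7, -1.8, 160.7]
eef_rot: [[0.01, 0.99, 0.142], [-0.066, 0.143, -0.988], [-0.998, 0.0, 0.066]]
contact_force: [0.8, -5.0, 3.5]
grip_width: 0.115
```

Request:
servo_tool:
  travel:
    - [0.0012,0,0.0005]
    - [0.0012,0,0.0005]
    - [0,0,0]
  dr:
    - [0,0.0021,0]
    - [0,0.0021,0]
    - [0,0,0]

```text
time: 9.68
position: [598.7, -2.4, 159.5]
eef_rot: [[0.008, 0.99, 0.142], [-0.053, 0.143, -0.988], [-0.999, 0.0, 0.053]]
contact_force: [0.3, -4.1, 4.2]
grip_width: 0.118
```

Run:
```python
from h import *
s=st()
a=vision.capture("top")
cv2.imwrite("pics/t7.png",cv2.resize(a[195:255,310:390],(800,600),interpolation=cv2.INTER_CUBIC))
a=vision.capture("scene")
cv2.imwrite("pics/s7.png",cv2.resize(a[180:280,210:330],(720,600),interpolation=cv2.INTER_CUBIC))
plan(arc(8.2,.05,8.2,.0,6,al_off=-1,up=-5.5))
```

```text
9.68 [598.74  -2.4  159.54] F [ 0.3  -4.11  4.24] M [-0.495 -0.152  0.115] w 0.118
{"travel": [[0.0025, 0.0005, 0.0014], [0.0016, 0.0, 0.0007], [0.0016, 0.0, 0.0006], [0.0015, 0.0, 0.0007], [0.0016, 0.0, 0.0006], [0.0016, 0.0, 0.0007]] ,"dr": [[0.0, 0.0037, 0.0], [0.0, 0.0027, 0.0], [0.0, 0.0026, 0.0], [0.0, 0.0027, 0.0], [0.0, 0.0027, 0.0], [0.0, 0.0026, 0.0]] }
[599.370224    -4.81057197 154.48492559] [[0.0, 0.99, 0.143], [-0.0, 0.143, -0.99], [-1.0, 0.0, 0.0]]
```

View pics/t7.png

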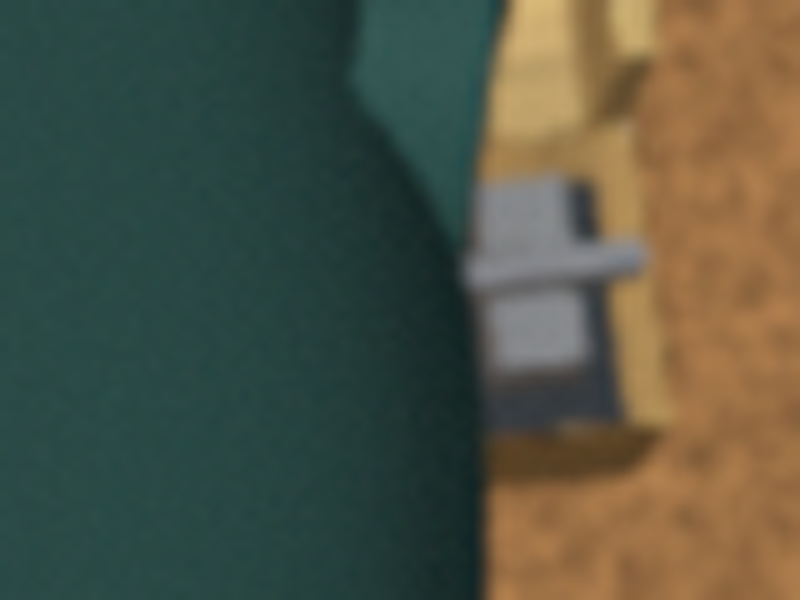

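View pics/s7.png

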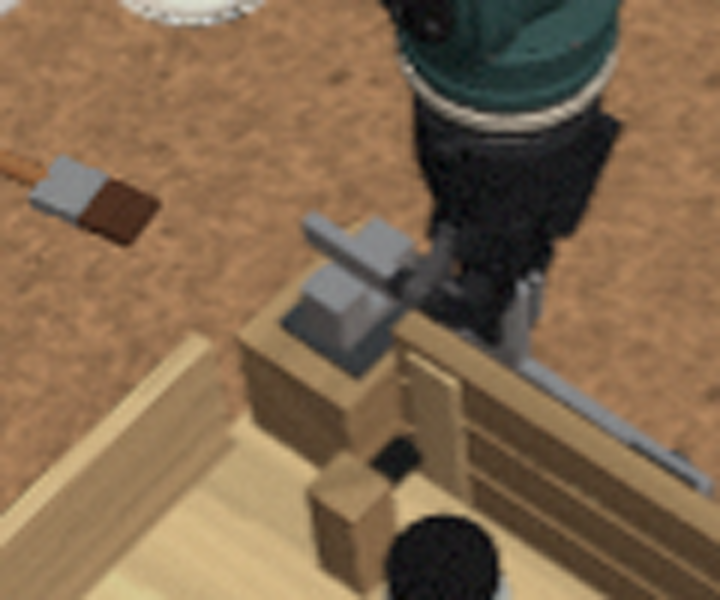

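No hard contact, and the bar appears to be entering the slot. Continue down gently.

Request:
servo_tool:
  travel:
    - [0.0014,0,0.0007]
    - [0.0014,0,0.0006]
    - [0,0,0]
  dr:
    - [0,0.0027,0]
    - [0,0.0027,0]
    - [0,0,0]

```text
time: 10.15
position: [598.8, -3.1, 158.1]
eef_rot: [[0.005, 0.99, 0.142], [-0.036, 0.143, -0.989], [-0.999, -0.0, 0.036]]
contact_force: [1.0, -3.0, 1.8]
grip_width: 0.113
```

Request:
servo_tool:
  travel:
    - [0.0014,0,0.0007]
    - [0.0014,0,0.0006]
    - [0,0,0]
  dr:
    - [0,0.0027,0]
    - [0,0.0027,0]
    - [0,0,0]

```text
time: 10.52
position: [598.9, -3.7, 156.7]
eef_rot: [[0.002, 0.99, 0.143], [-0.019, 0.143, -0.99], [-1.0, -0.0, 0.019]]
contact_force: [1.2, -3.4, 0.7]
grip_width: 0.114
```

Run:
```python
from h import *
s=st(); print(s['eef_rot'].round(3))
a=vision.capture("top")
cv2.imwrite("pics/t8.png",cv2.resize(a[195:255,310:390],(800,600),interpolation=cv2.INTER_CUBIC))
a=vision.capture("scene")
cv2.imwrite("pics/s8.png",cv2.resize(a[180:280,210:330],(720,600),interpolation=cv2.INTER_CUBIC))
cv2.imwrite("pics/w8.png",vision.capture("wrist"))
```

```text
10.53 [598.86  -3.72 156.66] F [ 1.17 -3.38  0.68] M [-0.413 -0.253  0.059] w 0.114
[[ 0.002  0.99   0.143]
 [-0.019  0.143 -0.99 ]
 [-1.    -0.     0.019]]
```

View pics/t8.png

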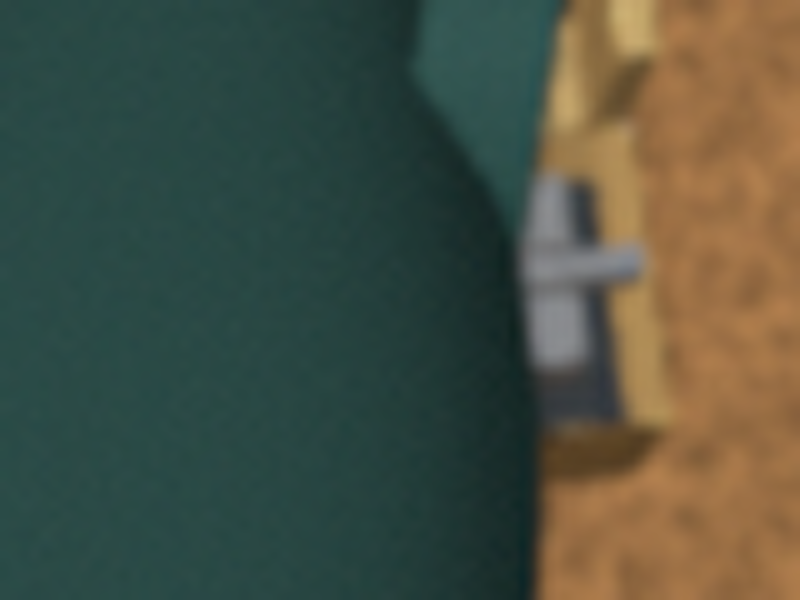

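View pics/s8.png

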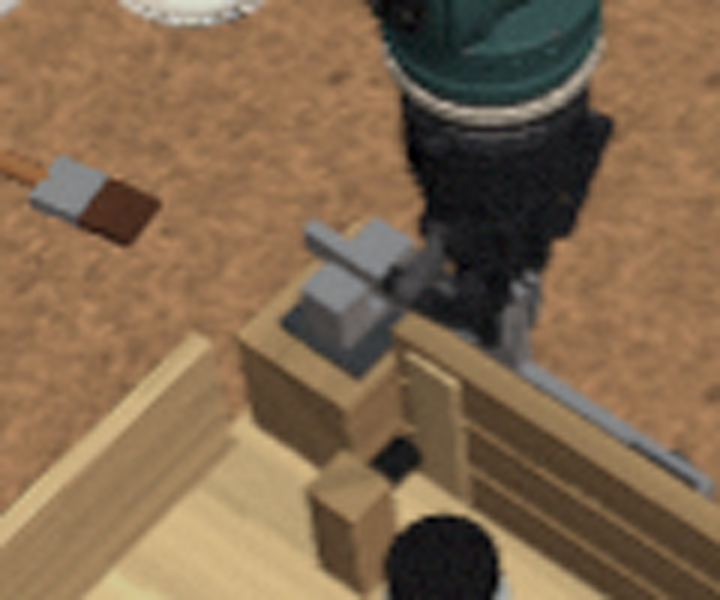

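View pics/w8.png

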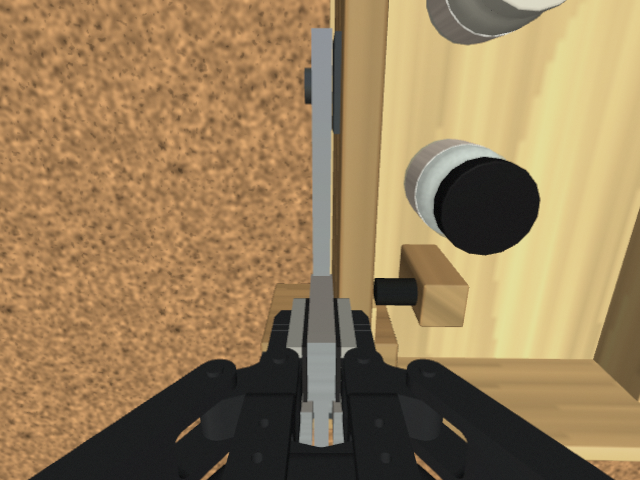

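The bar is between the lips, with the lip tops now level with or above it. Finish lowering, then open.

Request:
servo_tool:
  travel:
    - [0.0016,0,0.0007]
    - [0.0016,0,0.0006]
    - [0,0,0]
    - [0,0,0]
  dr:
    - [0,0.003,0]
    - [0,0.003,0]
    - [0,0,0]
    - [0,0,0]

```text
time: 11.18
position: [599.0, -4.4, 155.2]
eef_rot: [[0.0, 0.99, 0.143], [-0.001, 0.143, -0.99], [-1.0, -0.0, 0.001]]
contact_force: [0.3, -2.7, -0.5]
grip_width: 0.112
```

Request:
servo_tool:
  travel:
    - [0,0,0]
    - [0,0,0]
    - [0,0,0]
    - [0,0,0]
  dr:
    - [0,0,0]
    - [0,0,0]
    - [0,0,0]
    - [0,0,0]
  fingers: 0.5

```text
time: 11.68
position: [599.1, -4.3, 155.3]
eef_rot: [[0.0, 0.99, 0.143], [-0.001, 0.143, -0.99], [-1.0, 0.0, 0.001]]
contact_force: [-0.4, -0.3, -0.3]
grip_width: 0.502
```

Request:
servo_tool:
  travel:
    - [-0.02,0,0]
    - [-0.04,0,0]
    - [-0.04,0,0]
    - [-0.05,0,0]
    - [-0.05,0,0]
    - [0,0,0]
  dr:
    - [0,0,0]
    - [0,0,0]
    - [0,0,0]
    - [0,0,0]
    - [0,0,0]
    - [0,0,0]

```text
time: 12.42
position: [599.8, -4.4, 257.5]
eef_rot: [[0.004, 0.99, 0.143], [-0.001, 0.143, -0.99], [-1.0, 0.003, 0.002]]
contact_force: [0.0, 0.5, -0.9]
grip_width: 0.5
```

Run:
```python
from h import *
import pickle
s=st(); pickle.dump((s['eef_rot'],s['position']),open("w9.pkl","wb"))
cv2.imwrite("pics/w9.png",vision.capture("wrist"))
a=vision.capture("scene")
cv2.imwrite("pics/s9.png",cv2.resize(a[180:280,210:330],(720,600),interpolation=cv2.INTER_CUBIC))
```

```text
12.43 [599.78  -4.44 257.51] F [ 0.04  0.5  -0.89] M [ 0.036 -0.024  0.006] w 0.5
```

View pics/w9.png

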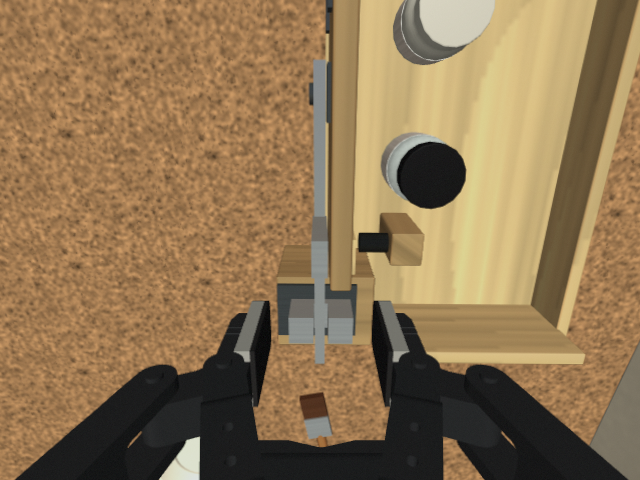

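View pics/s9.png

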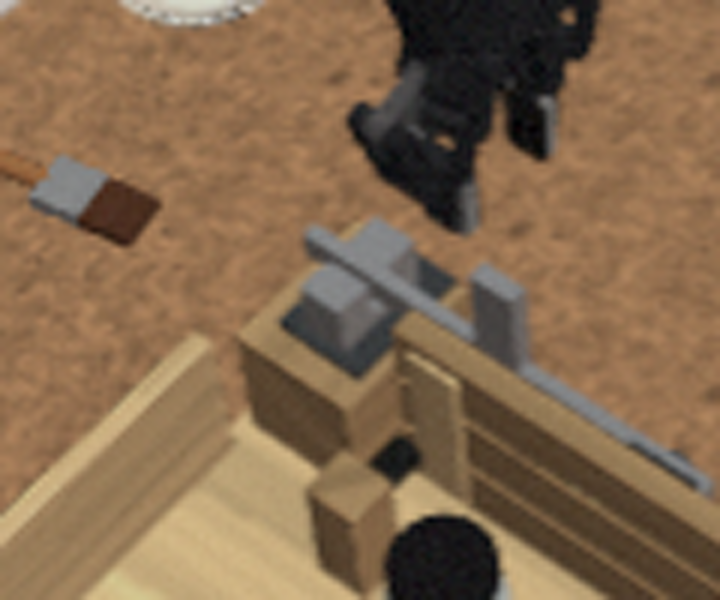

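The bar runs in the slot, centred between the lips (wrist view columns 313–328, lips 289–352). Check its level quickly from the free end in two views before handing in.

Run:
```python
from h import *
import pickle
wp=pickle.load(open("w9.pkl","rb"))
a=cv2.imread("pics/w9.png"); cv2.imwrite("pics/w9z.png",cv2.resize(a[200:370,270:380],(388,600),interpolation=cv2.INTER_CUBIC))
fe=at("wrist",(319.5,362),123,wp); he=at("wrist",(319.5,60),123,wp); d=fe-he
al=np.degrees(np.arctan2(d[0],-d[1])); print(fe.round(1),he.round(1),"len at z=123",np.linalg.norm(d).round(1),"al",al.round(2))
# tab top z=177 centre vs prediction, lip tops
tt=at("wrist",(320,259),177,wp); print("tab top",tt.round(1), "dist to bar hinge end (115 if level)",np.linalg.norm((tt-he)[:2]).round(1), "to free end(115)",np.linalg.norm((tt-fe)[:2]).round(1))
```

```text
[ 615.8 -118.6  123. ] [583.2 107.7 123. ] len at z=123 228.6 al 8.19
tab top [599.8  -5.4 177. ] dist to bar hinge end (115 if level) 114.3 to free end(115) 114.3
```

View pics/w9z.png

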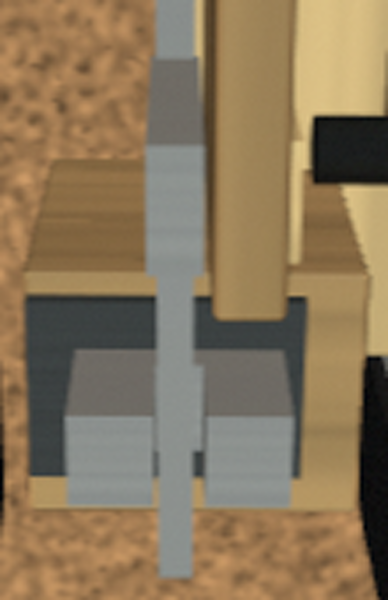

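The bar measures level and in the slot: 228.6 mm against 229.2 mm when it was known to be down, and the tab is 114 mm from each end. Handing in.

```bash
python3 -c "
from plant import job; print(job.close_job())"
```

```text
the job is handed in; nothing more can be done
None
```

The gate is shut and latched, and I handed the job in at about 12.5 s of the 56 s allowed. No verdict was given.

I gripped the tab and lifted the bar about 0.2 rad. I then swung the gate shut with the bar passing over the front lip, and lowered the bar in small steps into the slot. Then I let go and backed the gripper about 100 mm clear.

**Bar:** it lies centred in the slot, between both lips. Its length at the level height reads 228.6 mm, against 229.2 mm before the lift, and the tab is 114 mm from each end, so it is level and fully down.

**Gate:** I make the angle about -0.02 rad, well under the 0.05 limit.

**Forces:** the readings between moves never passed about 14 N at the wrist, and were about 7 N or less once the bar was over the catch. I only read the wrist, so force on the catch was not measured directly, but I felt no hard contact. After letting go, the wrist read about zero.

**Other objects:** the jars, pot and dish were never touched as far as I saw. I did not measure their final positions.

**Disagreement:** while the bar was raised, the cameras differed by 1–2 mm on where it sat against the slot. I moved it about 1 mm outward before lowering, and it went in cleanly.

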